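Slide the board carrier into the test nest and start the test

TASK

With your fingertips, push the dark board carrier along the two rails of the test jig, without lifting or throwing it, until you feel it drop into the nest at the end-stop end and it lies flat there, flush with the rails' lips. Only then press the green start button on the test controller fully down and let go. Leave the other things on the bench where they are.

Things in the scene. Friction and masses are not known exactly. Their poses are not given: they have to be found in the camera images.
- jig: Fixed test jig: dark base 170 x 430 mm with two aluminium rails along its y axis. Origin: centre of its footprint, on the table; +y is the slide direction, to the steel end stop (face at y +194 mm, top z 55). Each rail: side wall (inner face x +-61.5, 8 mm thick, top z 51 mm) and inside it a 14 mm wide ledge, top z 45 mm from the open end y -205 to y +50, then stepping down to the nest.
- nest (a point): Where the carrier's origin lies when seated: jig frame x 0, y +122, z 39 mm; axes as the jig's. The nest is the part of the ledges that is 6 mm lower (top z 39 mm), from the step at jig y +50 to the end stop at +194 mm: 144 mm long for the 140 mm carrier. A block of gold contact pins (tips below z 36 mm) stands between the ledges there, from y +78 on.
- step (a point): Middle between the rails at the step down into the nest: jig frame x 0, y +50, z 45 mm; axes as the jig's. On the open-end side of it the jig is open between the ledges (95 mm wide) down to z 25 mm or lower, so a fingertip can reach down behind the carrier and follow it to here.
- carrier: Loose dark-grey frame 120 (x, across) x 140 (y, along the rails) x 12 mm thick holding a green board, parts up to 30 mm above its underside; 0.25 to 0.5 kg. Origin: centre of underside, at z 45 mm at the start, y axis along jig +y. Push on its back edge, 70 mm behind the origin; takes 1 to 5 N. Its front dips when its middle passes the step, its back drops 6 mm when the back edge passes.
- controller: Test controller, fixed to the bench: light grey box 110 (x) x 100 (y) x 44 mm high with a small display, lamps and the start button on its top. Origin: centre of its footprint, on the table.
- start_button_top (a point): Centre of the top face of the round green start button (28 mm diameter) on the controller, 66 mm above the table; pressed straight down. It moves down with the button.
- start_button (a joint): Travel of the start button, m: 0 released, 0.006 fully down; sprung, fully down at about 5 N, returns by itself.
- parts_bin: Loose pale plastic parts bin 130 x 100 x 50 mm, open on top; origin at the centre of its underside. Leave alone.
- multimeter: Loose grey-green multimeter lying on its back, 85 x 170 x 43 mm; origin at the centre of its underside. Leave alone.
- flux_bottle: Loose amber bottle, 60 mm diameter, 140 mm tall; origin at the centre of its underside. Leave alone.
- screw_jar: Loose small jar with white cap, 44 mm diameter, 55 mm tall, beside the jig; origin at the centre of its underside. Leave alone.
- heatsink: Loose finned aluminium heat sink 45 x 50 x 30 mm beside the jig; origin at the centre of its underside. Leave alone.
- screwdriver: Loose screwdriver lying beside the jig along its own x axis; origin near its middle, on the table. Leave alone.
- spare_board: Loose spare green circuit board 80 x 110 mm with parts up to 20 mm high; origin at the centre of its underside. Leave alone.
Not all that is in view belongs to the job. What is shaped like the controller but purple or red is not meant.

How it is judged:
On the way, in this order (a step that is already met when the one before it is completed fails the run):
1. the carrier has dropped into the nest and lies flat (horizontal distance between carrier and nest below 0.006 m and z of carrier in the frame of nest below 0.0018 m and angle between carrier's own z axis and vertical below 0.02 rad), for 0.2 s.
2. the start button is pressed down (value of joint start_button above 0.0045 m), for 0.05 s.
At the end, for the whole second after the job is handed in: The carrier lies at rest in the nest: its origin within 6 mm of the nest point in plan and no more than 1.8 mm above it, tilted less than 0.02 rad; the start button has been pressed (at least 4.5 mm) after that and is released (under 1.5 mm) (all of step 1 and linear speed of carrier below 0.01 m/s and value of joint start_button below 0.0015 m); the robot touches nothing.
It fails at once if the carrier is lifted off the rails (more than 8 mm above the running ledges) or tipped up (z of carrier in the frame of jig above 0.053 m or angle between carrier's own z axis and vertical above 0.15 rad).
It fails at once if the carrier is thrown along the rails (faster than 0.6 m/s) (linear speed of carrier above 0.6 m/s).
It fails at once if the start button is pressed before the carrier lies in the nest (value of joint start_button above 0.003 m and z of carrier in the frame of nest above 0.0025 m).
It fails at once if another thing on the bench is moved more than 30 mm (distance of any of parts_bin, multimeter, flux_bottle, screw_jar, heatsink, screwdriver, spare_board from where it was at the start of the episode above 0.03 m).
It also fails if it takes over 48 s, if anything falls off the work surface, if the arm or the gripper's body presses on something with over 40 N, if the wrist force passes 120 N, or if a joint passes its speed limit or range.

ROBOT

A 7-joint arm with a two-finger parallel gripper is mounted at the origin on the work surface. World frame = base frame: x ahead of the robot, y to its left, z up, the work surface at z = 0. Lengths are in m, angles in rad, forces in N, time in s.
With the tool pointing down it reaches from about 0.4 to 0.85 m from the base axis. Payload 10.4 kg.
Tool frame: the origin (TCP) lies at the very end of the fingers, on their centre line; the grasp point (between the pads) lies manip.grasp_offset behind it (manip.grasp_offset is the distance from the TCP to the grasp point, in m); z points along the fingers, x is the direction in which the jaws open and shut, and the axes are right-handed (so a half turn about z gives the same grasp; the last joint's range is limited). The gripper opens to 85 mm and grips with 20 to 120 N. Pads are 22 mm wide; open, the fingers measure 114 mm over their backs; the gripper's body (76 mm by 85 mm) begins 54 mm behind the grasp point. The pads swing forward as they close: fully open they stand 13 mm farther back than shut.
Start: joints at [-1.284, 0.332, -0.065, 1.46, 0.022, 1.35, -0.088], TCP at [0.191, 0.595, 0.231] pointing down, gripper open.
Joint ranges: [-2.6, 2.6], [-0.5, 2.12], [-1.47, 1.34], [0.16, 2.42], [-1.27, 4.41], [0.06, 2.06], [-2.6, 2.6]. Speed limits (rad/s): [2.22, 2.22, 2.79, 2.79, 3.14, 3.14, 3.14].

INTERFACE

Orientations are given as a unit quaternion [x, y, z, w].
In Python, from workcell import manip gives the robot as it stands.
- The arm moves only by the shell command python3 -m crank 'ROWS' [FORCE]. ROWS is JSON, a list that holds one entry, the list of rows, each a list of 7 numbers: the shift along the world's x, y, z in units of 60 mm (1.0 is 60 mm), then the turn, a rotation vector about the world's x, y, z in units of 5 degrees (1.0 is 5 degrees), then the finger opening in mm, from 0 to 85.4. A call has 1 to 8 rows; each row shifts and turns the commanded pose from where the row before left it; what a row does not reach is not made up. A row lasts 1/8 s, in which the tool goes at most 62.5 mm and 10.7 degrees, less where a joint would pass 70% of its speed; a pose out of reach is approached as far as the arm can. A call is refused whole if a number of a shift passes 1 or a number of a turn 1, either way. A call with a gripper value outside its range is refused whole. The fingers move at their own pace and stop on an object; FORCE is the grip in N (left out, the last holds). Time passes only in rows, so rows that do not move let the fingers close. It gives the time, the measured TCP pose, the force and the opening at its end, in the units of the state.
- manip.get_obs(): the state, without advancing time (a new reading comes with each control period).
- manip.camera(name): name is "side" or "top" or "wrist"; returns (picture, depth): 480x640x3 uint8, blue, green, red; 480x640 float32, m along the optical axis (not along the pixel's ray), 0 where there is no reading.
- manip.get_calibration(name): a dict with "fx", "fy", "cx", "cy" (pixels), "rvec" (rotation vector, rad) and "tvec" (3), from world to camera coordinates, as OpenCV has them; the wrist camera has in their place "T_tool_cam" (4x4, takes a point from camera to tool coordinates, whose origin is the TCP and whose axes are the tool frame's). Camera axes: x right, y down, z forward; pixel columns grow to the right and rows downward; lengths in m; the calibration is good to about 2 mm. The wrist camera is an equidistant fisheye: a pixel r from the principal point sees the ray r / f radians off the axis. A picture is of the moment at which its call begins: read the wrist's pose just before it. get_calibration takes no time and is no camera call.
- manip.hand_in(): hands the job in, once; it reports no verdict.
The state is a dict: "clock": time; "joint_pos": joint angles; "joint_velocities": joint speeds; "tau": joint torques, N m; "position": TCP position; "ee_rot": TCP orientation; "ft_force": force on the tool from outside, world axes, zero at the start; "torque": the same for the moment, N m; "grip_width": opening from 0.0 (shut) to 1.0 (fully open).
Only numpy, scipy, OpenCV 4.12 (cv2) and the standard library are available. Lean on these libraries where they do the work, as an engineer would, in place of code of your own. Each camera call takes 0.05 s, during which the arm holds its last target.

## Working session

There is one attempt and no reset: what is moved stays moved. The work goes in short steps, Python scripts to look and compute and a shell command to move; the robot and the scene stay as the last step left them, time stands still between calls to the robot, and variables do not carry over. Pictures are saved under pics/ and viewed, and the job is handed in when it is done.

```bash
mkdir -p pics; ls; python3 - <<'E'
from workcell import manip
import cv2
o=manip.get_obs()
for k,v in o.items(): print(k,v)
print(manip.grasp_offset)
for n in("side","top","wrist"):
    p,d=manip.camera(n); cv2.imwrite(f"pics/{n}0.png",p)
    import numpy as np; np.save(f"pics/{n}0.npy",d)
    print(n,manip.get_calibration(n))
E
```

```text
pics
clock 0.0
joint_pos [-1.28357218  0.33289415 -0.06471382  1.46095969  0.02159667  1.34990039
 -0.08850836]
joint_velocities [ 0.00100454 -0.0003891   0.00162172 -0.00108065  0.00038879  0.00139507
  0.00021565]
tau [-3.97919503e-04 -6.25448442e+01  4.92306682e-02 -3.91609168e+01
  1.62539788e-02  9.97570722e-03 -5.13307907e-05]
position [0.19043627 0.59487598 0.23049329]
ee_rot [ 8.07733346e-01  5.89547542e-01 -5.73728383e-04  4.56275826e-04]
ft_force [ 0.43177849  0.80154444 -0.50618461]
torque [-0.03721485 -0.00504818 -0.02754716]
grip_width 1.00204056572961
0.0187
side {'fx': 616.5272664439758, 'fy': 616.5272664439758, 'cx': 309.7251660602873, 'cy': 234.58592464313955, 'rvec': array([ 0.14259829, -2.82003086,  1.2259385 ]), 'tvec': array([0.49402904, 0.11012423, 1.5785315 ])}
top {'fx': 584.8428606309908, 'fy': 584.8428606309908, 'cx': 315.28017770828336, 'cy': 241.50755035009084, 'rvec': array([ 2.15980852, -2.15059663,  0.09837804]), 'tvec': array([-0.01245416,  0.52126879,  1.59992926])}
wrist {'fx': 371.64829954431775, 'fy': 371.64829954431775, 'cx': 319.7249667072952, 'cy': 243.36572365196727, 'T_tool_cam': array([[ 9.99999805e-01,  6.15017553e-04, -1.09668693e-04,
         9.35880793e-04],
       [-5.55464937e-04,  9.55671838e-01,  2.94433403e-01,
        -7.49139572e-02],
       [ 2.85888992e-04, -2.94433284e-01,  9.55671994e-01,
        -1.43134592e-01],
       [ 0.00000000e+00,  0.00000000e+00,  0.00000000e+00,
         1.00000000e+00]])}
```

View pics/top0.png

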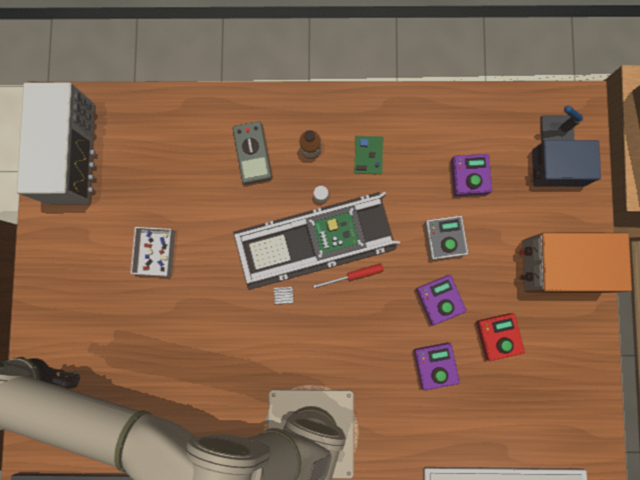

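View pics/side0.png

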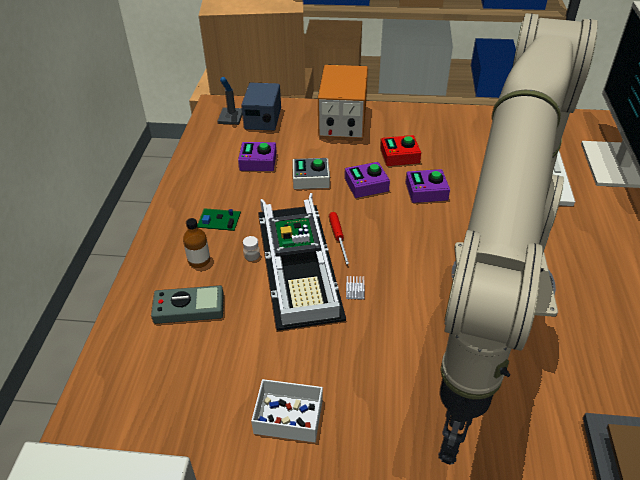

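View pics/wrist0.png

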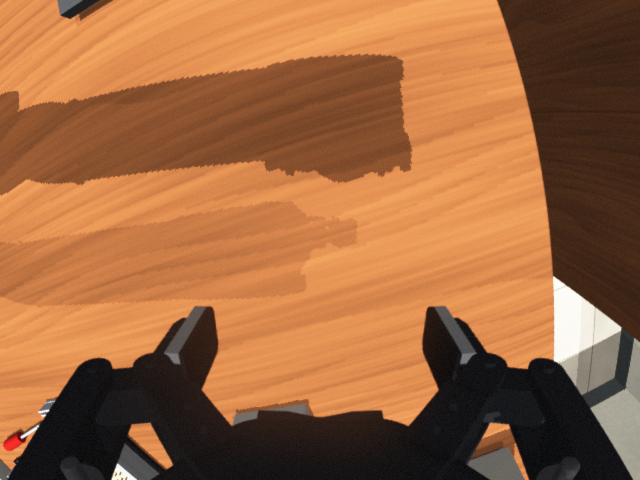

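The top view shows the jig from (245,260) to (395,220), with the nest and gold pins at the left end (270,252) and the carrier at (338,232). These could be taken for the controller:
- light grey at (447,238), which matches the description
- purple at (471,175), (441,300) and (437,366)
- red at (501,337)

I choose the grey one and check it in enlarged crops.

```bash
python3 - <<'E'
import cv2
p=cv2.imread("pics/top0.png")
cv2.imwrite("pics/top0_jig.png",cv2.resize(p[180:300,225:410],None,fx=4.3,fy=4.3,interpolation=cv2.INTER_CUBIC))
cv2.imwrite("pics/top0_ctl.png",cv2.resize(p[205:270,415:480],None,fx=8,fy=8,interpolation=cv2.INTER_CUBIC))
s=cv2.imread("pics/side0.png")
cv2.imwrite("pics/side0_c.png",cv2.resize(s[140:335,235:365],None,fx=3,fy=3,interpolation=cv2.INTER_CUBIC))
E
```

```text
(no output)
```

View pics/top0_jig.png

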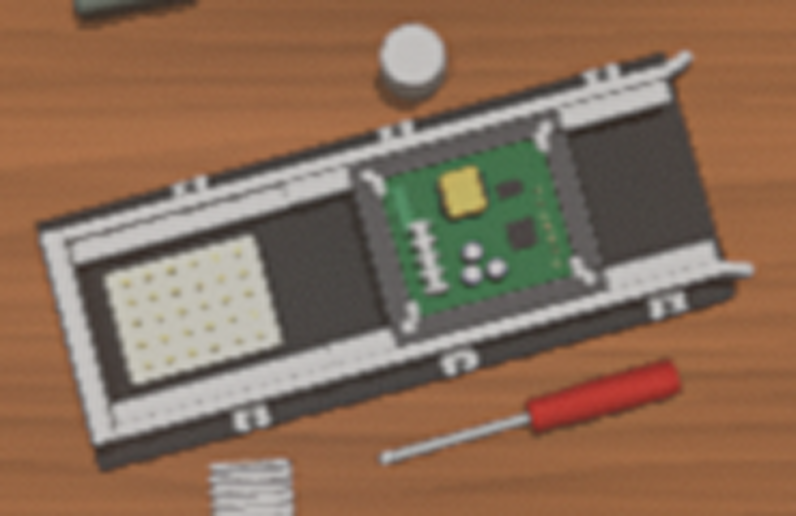

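View pics/top0_ctl.png

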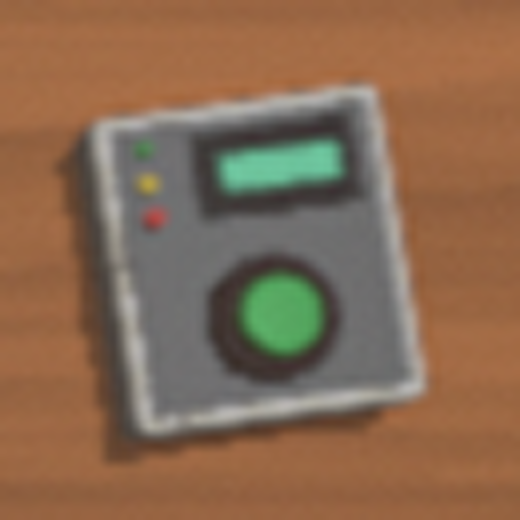

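View pics/side0_c.png

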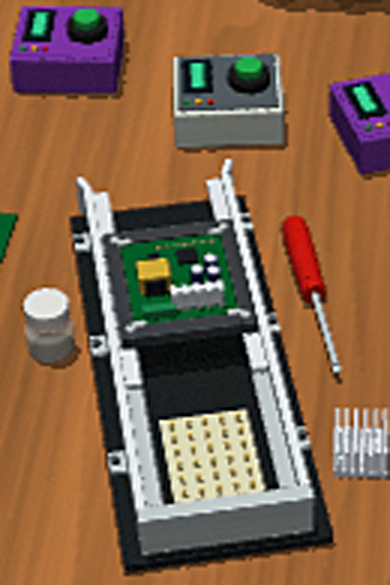

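The crop confirms the grey controller, with its button at about (450.4,244.3). The carrier's frame corners show clearly. Next I measure from the top view and check heights against the side view and depth.

```bash
cat > h.py <<'E'
import numpy as np, cv2
from workcell import manip
def cam(n):
    c=manip.get_calibration(n);K=np.array([[c['fx'],0,c['cx']],[0,c['fy'],c['cy']],[0,0,1]])
    R,_=cv2.Rodrigues(c['rvec']);return K,R,np.asarray(c['tvec'])
def ray(n,u,v):
    K,R,t=cam(n);d=R.T@np.linalg.solve(K,[u,v,1.]);return -R.T@t,d
def onz(n,u,v,z):
    o,d=ray(n,u,v);return o+d*(z-o[2])/d[2]
def proj(n,P):
    K,R,t=cam(n);q=K@(R@np.asarray(P)+t);return q[:2]/q[2]
def tri(a,ua,b,ub):
    o1,d1=ray(a,*ua);o2,d2=ray(b,*ub)
    s=np.linalg.lstsq(np.c_[d1,-d2],o2-o1,rcond=None)[0]
    p,q=o1+s[0]*d1,o2+s[1]*d2;return (p+q)/2,np.linalg.norm(p-q)
E
python3 - <<'E'
from h import *
J=lambda x,y:(225+(x+.5)/4.3-.5,180+(y+.5)/4.3-.5)
C=lambda x,y:(415+(x+.5)/8-.5,205+(y+.5)/8-.5)
S=lambda x,y:(235+(x+.5)/3-.5,140+(y+.5)/3-.5)
cs=[onz("top",*J(*p),.057) for p in [(355,165),(557,118),(607,290),(395,342)]]
for c in cs:print("carrier",c.round(4))
print("centre",np.mean(cs,0).round(4))
f=(cs[0]+cs[3])/2-(cs[1]+cs[2])/2;print("dir",np.degrees(np.arctan2(f[1],f[0])),np.linalg.norm(f))
# endstop outer top corners, base corners
for nm,p,z in [("stopouterTL",(40,232),.055),("stopouterBL",(95,440),.055),("stopinT",(72,262),.045),("stopinB",(110,430),.045),
  ("stepT",(285,190),.045),("stepB",(303,360),.045),("ledge end T",(668,95),.045),("ledge end B",(718,250),.045)]:
    print(nm,onz("top",*J(*p),z).round(4))
print("button top z66",onz("top",*C(283,314),.066).round(4))
print("tri button",tri("top",C(283,314),"side",S(251,67)))
print("tri carrier nearL",tri("top",J(355,165),"side",S(118,338)), tri("top",J(395,342),"side",S(255,325)))
dt=np.load("pics/top0.npy");
K,R,t=cam("top")
for p in [C(283,314),J(375,260),J(580,200),J(505,315)]:
    u,v=map(int,np.round(p)); z=dt[v,u]; print(p,R.T@(z*np.linalg.solve(K,[p[0],p[1],1])-t))
E
```

```text
carrier [0.5832 0.0119 0.057 ]
carrier [ 0.6139 -0.1172  0.057 ]
carrier [ 0.5034 -0.1487  0.057 ]
carrier [ 0.4698 -0.0143  0.057 ]
centre [ 0.5425 -0.0671  0.057 ]
dir 103.7156453347094 0.13559746786026747
stopouterTL [0.5397 0.2133 0.055 ]
stopouterBL [0.4069 0.1755 0.055 ]
stopinT [0.5215 0.1938 0.045 ]
stopinB [0.4138 0.1674 0.045 ]
stepT [0.5686 0.0572 0.045 ]
stepB [0.459  0.0446 0.045 ]
ledge end T [ 0.6311 -0.1893  0.045 ]
ledge end B [ 0.5306 -0.2205  0.045 ]
button top z66 [ 0.5121 -0.3757  0.066 ]
tri button (array([ 0.51220715, -0.37727906,  0.05834824]), np.float64(0.0013664233408458935))
tri carrier nearL (array([0.58576525, 0.01215957, 0.05120038]), np.float64(0.0033959042568306656)) (array([ 0.47096757, -0.01418628,  0.05134057]), np.float64(0.0014574274105267203))
(449.9375, 243.8125) [ 0.51276078 -0.37700981  0.05958173]
(311.8255813953488, 240.08139534883722) [ 0.52169725 -0.00139341  0.06035325]
(359.5, 226.12790697674419) [ 0.55962519 -0.1312087   0.06676034]
(342.0581395348837, 252.87209302325581) [ 0.48732835 -0.08404656  0.05583221]
```

```bash
python3 -m crank '[[[0.45,-0.9,0,0,0,-0.82,50],[0.45,-0.9,0,0,0,-0.82,50],[0.45,-0.9,0,0,0,-0.82,50],[0.45,-0.9,0,0,0,-0.82,50],[0.45,-0.9,0,0,0,-0.82,50],[0.45,-0.9,0,0,0,-0.82,50],[0.45,-0.9,0,0,0,-0.82,50]]]' && python3 -m crank '[[[0.45,-0.9,0,0,0,-0.82,50],[0.45,-0.9,0,0,0,-0.82,50],[0.45,-0.9,0,0,0,-0.82,50],[0.45,-0.9,0,0,0,-0.82,50],[0.45,-0.9,0,0,0,-0.82,50],[0.45,-0.9,0,0,0,-0.82,50],[0.45,-0.9,0,0,0,-0.82,50],[0,0,0,0,0,0,50]]]'
python3 - <<'E'
from h import *
o=manip.get_obs();print(o)
p,d=manip.camera("wrist");cv2.imwrite("pics/w1.png",p)
E
```

```text
clock: 1.02
position: [0.38, 0.2153, 0.2314]
ee_rot: [0.929, 0.37, 0.0, -0.0]
ft_force: [0.7, 0.2, -0.9]
grip_width: 0.589
clock: 2.02
position: [0.5683, -0.1657, 0.2303]
ee_rot: [0.992, 0.126, -0.001, 0.002]
ft_force: [-0.7, 0.8, -0.5]
grip_width: 0.585
{'clock': 2.025, 'joint_pos': array([-0.38849073,  0.3062128 ,  0.73430181,  1.58715329, -0.20539182,
        1.32974097,  0.62386641]), 'joint_velocities': array([-0.05693831, -0.06189487, -0.0596934 ,  0.04442112,  0.0166658 ,
        0.00600892, -0.03156044]), 'tau': array([  1.94698244, -45.95633268,  10.04265368, -39.39100742,
        -0.31731455,  -0.22893663,   0.57847856]), 'position': array([ 0.56833722, -0.1657285 ,  0.23028866]), 'ee_rot': array([ 0.99208167,  0.12557765, -0.00124252,  0.0016326 ]), 'ft_force': array([-0.68201869,  0.7956065 , -0.54178298]), 'torque': array([ 0.00865794,  0.02822634, -0.02351289]), 'grip_width': 0.5846625797591194}
```

View pics/w1.png

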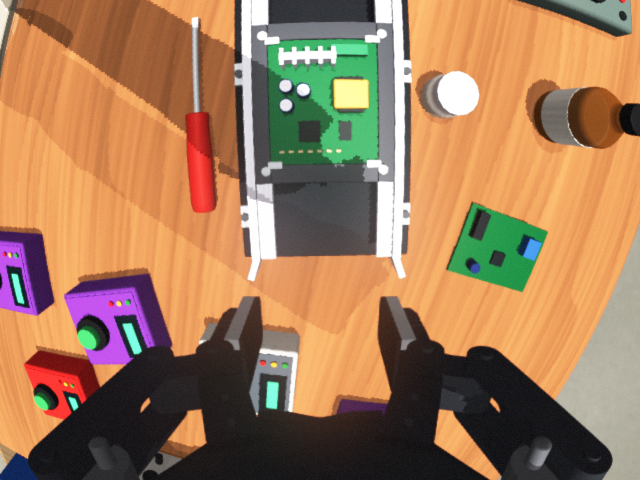

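The wrist view looks down the jig. The carrier's back edge runs from about (258,182) to (394,179), the open end lies near row 257, and the rails are vertical in the picture. I measure the back edge and the rail directions from it.

```bash
cat >> h.py <<'E'
from scipy.spatial.transform import Rotation as Ro
def wz(o,u,v,z):
    c=manip.get_calibration("wrist");a=np.array([u-c['cx'],v-c['cy']])/c['fx'];r=np.linalg.norm(a)
    d=np.r_[a/r*np.sin(r),np.cos(r)];T=c['T_tool_cam'];R=Ro.from_quat(o['ee_rot']).as_matrix()
    p=R@T[:3,3]+o['position'];d=R@T[:3,:3]@d;return p+d*(z-p[2])/d[2]
E
python3 - <<'E'
import cv2
p=cv2.imread("pics/w1.png")
cv2.imwrite("pics/w1c.png",cv2.resize(p[0:280,225:425],None,fx=2.1,fy=2.1,interpolation=cv2.INTER_CUBIC))
cv2.imwrite("pics/w1d.png",cv2.resize(p[150:280,230:420],None,fx=4,fy=4,interpolation=cv2.INTER_CUBIC))
E
```

```text
(no output)
```

View pics/w1c.png

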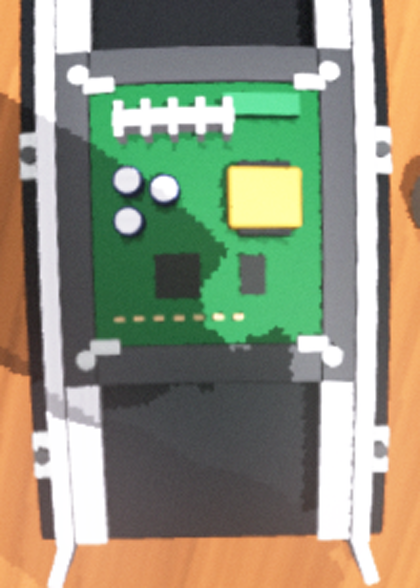

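View pics/w1d.png

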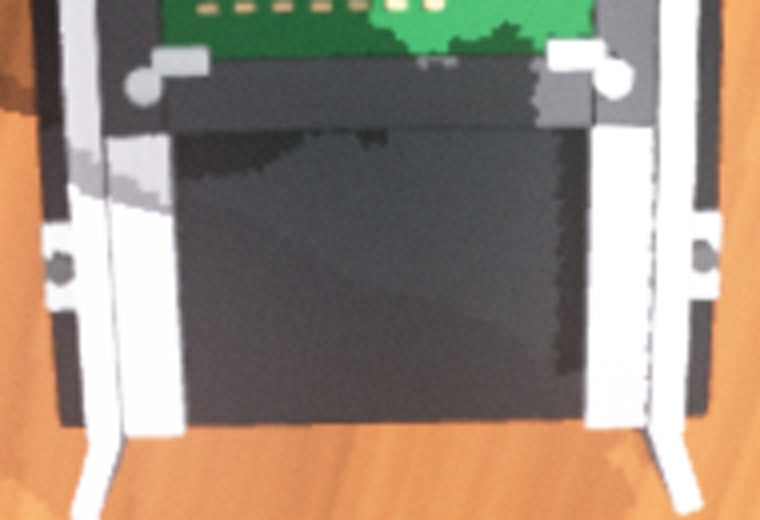

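```bash
python3 - <<'E'
from h import *
o=manip.get_obs()
D=lambda x,y:(230+(x+.5)/4-.5,150+(y+.5)/4-.5)
C=lambda x,y:(225+(x+.5)/2.1-.5,(y+.5)/2.1-.5)
P={}
for nm,p,z in [("cBL",D(103,134),.057),("cBR",D(655,126),.057),("ledge end L out",D(122,434),.045),("ledge L in",D(186,433),.045),("ledge R in",D(585,428),.045),("ledge R out",D(650,427),.045),
 ("cFL",C(55,51),.057),("cFR",C(340,47),.057)]:
    P[nm]=wz(o,*p,z);print(nm,P[nm].round(4))
b=(P["cBL"]+P["cBR"])/2;f=(P["cFL"]+P["cFR"])/2
print("back mid",b,"front mid",f,"len",np.linalg.norm(f-b),"dir",np.degrees(np.arctan2(*(f-b)[1::-1])))
e=(P["ledge L in"]+P["ledge R in"])/2
print("end mid",e,"dir end->front",np.degrees(np.arctan2(*(f-e)[1::-1])))
for a,c in (("cBL","cBR"),("cFL","cFR"),("ledge L in","ledge R in")):
    v=P[c]-P[a];print(a,np.linalg.norm(v),np.degrees(np.arctan2(v[1],v[0])))
print("yaw tool x",np.degrees(np.arctan2(*Ro.from_quat(o['ee_rot']).as_matrix()[[1,0],0])))
E
```

```text
cBL [ 0.5064 -0.1456  0.057 ]
cBR [ 0.6214 -0.1135  0.057 ]
ledge end L out [ 0.5241 -0.2163  0.045 ]
ledge L in [ 0.5388 -0.2121  0.045 ]
ledge R in [ 0.6295 -0.1871  0.045 ]
ledge R out [ 0.6446 -0.1829  0.045 ]
cFL [ 0.4683 -0.0107  0.057 ]
cFR [0.5792 0.0199 0.057 ]
back mid [ 0.56390814 -0.12954249  0.057     ] front mid [0.52375062 0.00462072 0.057     ] len 0.14004425108141313 dir 106.66341146844978
end mid [ 0.58415696 -0.19959054  0.045     ] dir end->front 106.47838391446804
cBL 0.11941807612333949 15.613860183434616
cFL 0.11501297840083134 15.443129111160298
ledge L in 0.09402155691925566 15.466740595195775
yaw tool x 14.635182030700125
```

```bash
python3 -m crank '[[[0.06,0,-0.8,0,0,0.18,50],[0,0,-0.8,0,0,0,50],[0,0,-0.8,0,0,0,50],[0,0,-0.6,0,0,0,50],[0,0,0,0,0,0,50]]]'
python3 - <<'E'
from h import *
o=manip.get_obs();print(o['position'],o['ft_force'])
p,d=manip.camera("wrist");cv2.imwrite("pics/w2.png",p)
E
```

```text
clock: 2.7
position: [0.5703, -0.1587, 0.0493]
ee_rot: [0.99, 0.138, -0.002, -0.001]
ft_force: [-0.8, -0.1, 0.3]
grip_width: 0.584
[ 0.57028614 -0.158721    0.04928591] [-0.82313217 -0.14282396  0.25180463]
```

View pics/w2.png

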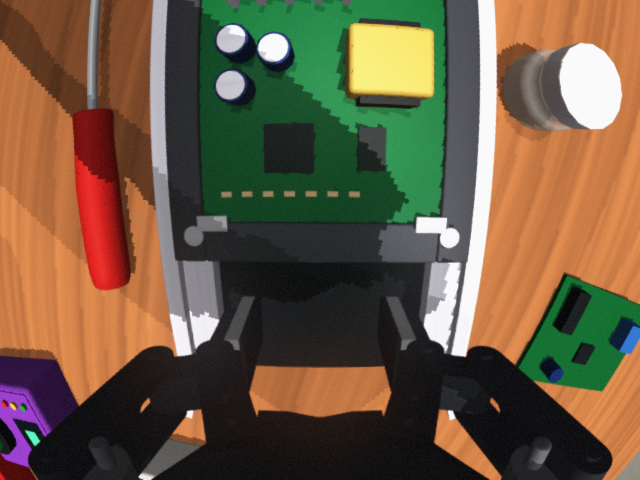

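```bash
python3 -m crank '[[[0,0,-0.27,0,0,0,50],[0,0,0,0,0,0,50],[-0.053,0.193,0,0,0,0,50],[-0.053,0.193,0,0,0,0,50],[-0.053,0.193,0,0,0,0,50],[0,0,0,0,0,0,50]]]'
python3 - <<'E'
from h import *
o=manip.get_obs();print(o['position'],o['ft_force'],o['torque'])
p,d=manip.camera("wrist");cv2.imwrite("pics/w3.png",p)
E
```

```text
clock: 3.5
position: [0.5625, -0.1242, 0.0353]
ee_rot: [0.99, 0.138, 0.0, -0.001]
ft_force: [0.1, -1.1, -0.4]
grip_width: 0.592
[ 0.56254757 -0.12420879  0.03525218] [ 0.0836951  -1.13678847 -0.39298258] [0.02498401 0.01626796 0.01211677]
```

View pics/w3.png

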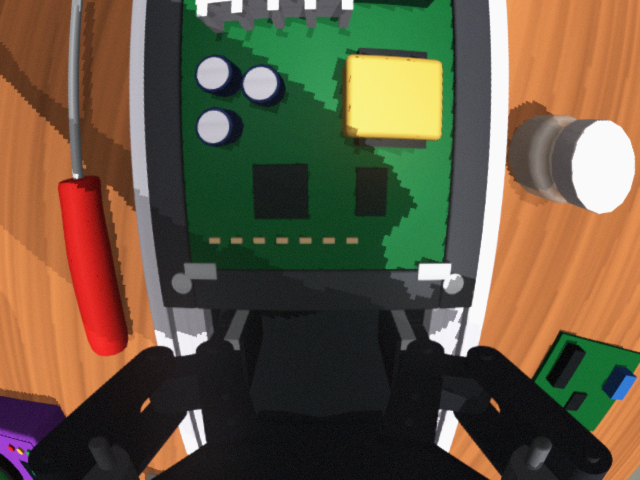

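The fingertips are at the back edge, row 307, and the force is about 1 N. I start pushing.

```bash
python3 -m crank '[[[-0.053,0.193,0,0,0,0,50],[-0.053,0.193,0,0,0,0,50],[-0.053,0.193,0,0,0,0,50],[-0.053,0.193,0,0,0,0,50],[-0.053,0.193,0,0,0,0,50]]]'
python3 - <<'E'
from h import *
o=manip.get_obs();print(o['position'],o['ft_force'],o['torque'])
p,d=manip.camera("wrist");cv2.imwrite("pics/w4.png",p)
E
```

```text
clock: 4.18
position: [0.5465, -0.0672, 0.0352]
ee_rot: [0.991, 0.137, 0.0, -0.0]
ft_force: [0.8, -2.8, 2.2]
grip_width: 0.587
[ 0.54652232 -0.06721866  0.03520985] [ 0.83866202 -2.82551939  2.23098033] [-0.58755771 -0.17628263 -0.03802759]
```

View pics/w4.png

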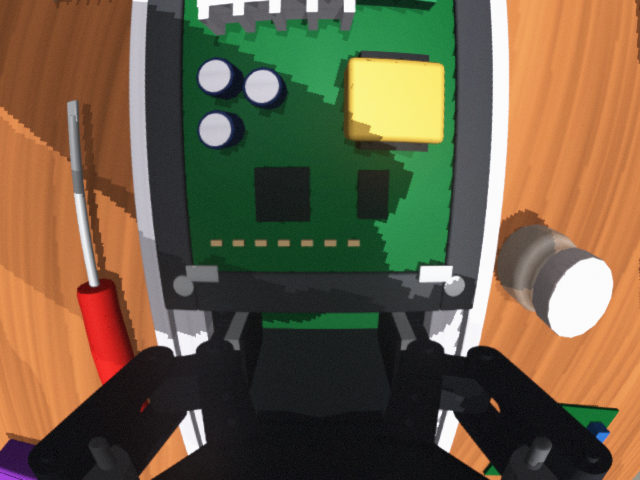

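```bash
python3 -m crank '[[[-0.053,0.193,0,0,0,0,50],[-0.053,0.193,0,0,0,0,50],[-0.053,0.193,0,0,0,0,50],[-0.053,0.193,0,0,0,0,50]]]'
python3 -m crank '[[[-0.053,0.193,0,0,0,0,50],[-0.053,0.193,0,0,0,0,50],[0,0,0,0,0,0,50]]]'
python3 - <<'E'
from h import *
o=manip.get_obs();print(o['position'],o['ft_force'],o['torque'])
p,d=manip.camera("wrist");cv2.imwrite("pics/w5.png",p)
p,d=manip.camera("side");cv2.imwrite("pics/s5.png",cv2.resize(p[180:340,235:365],None,fx=4,fy=4,interpolation=cv2.INTER_CUBIC)[:600])
E
```

```text
clock: 4.72
position: [0.5337, -0.021, 0.0351]
ee_rot: [0.991, 0.137, 0.0, 0.0]
ft_force: [0.7, -2.8, 1.5]
grip_width: 0.587
clock: 5.1
position: [0.5271, 0.0031, 0.0349]
ee_rot: [0.99, 0.138, -0.0, -0.0]
ft_force: [0.3, -0.8, -0.2]
grip_width: 0.584
[0.52714522 0.00307152 0.03493242] [ 0.25405805 -0.82387557 -0.18621828] [ 0.05648779 -0.06040999 -0.00087717]
```

View pics/w5.png

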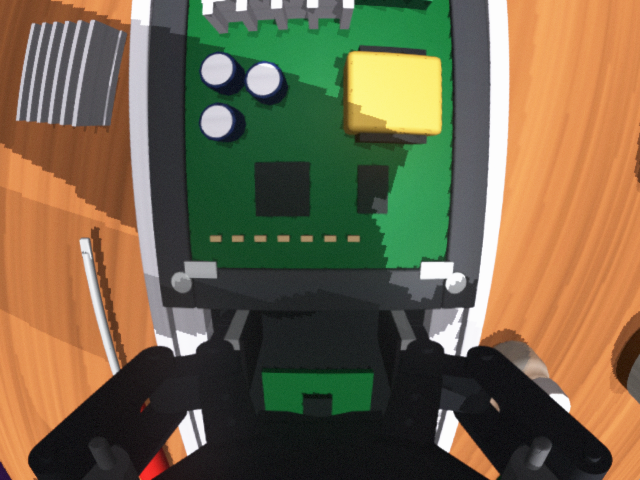

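View pics/s5.png

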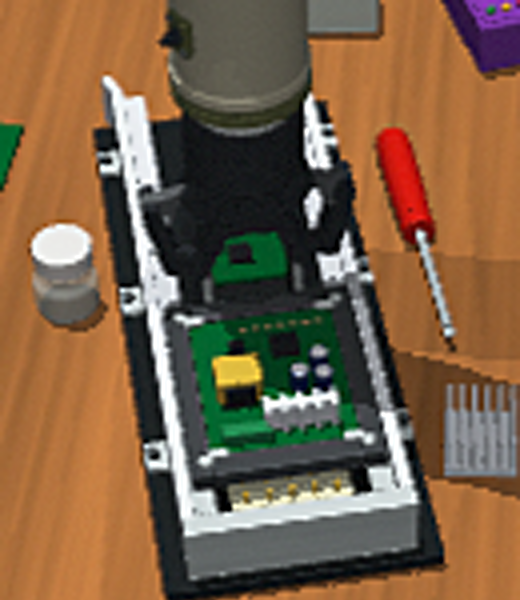

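The carrier's front has passed the step and gold pins still show in front of it, so about 30 mm remains. I push on more slowly.

```bash
python3 -m crank '[[[-0.035,0.129,0,0,0,0,50],[-0.035,0.129,0,0,0,0,50],[-0.018,0.064,0,0,0,0,50],[0,0,0,0,0,0,50]]]'
python3 -m crank '[[[-0.018,0.064,0,0,0,0,50],[0,0,0,0,0,0,50]]]'
python3 -m crank '[[[-0.013,0.048,0,0,0,0,50],[0,0,0,0,0,0,50]]]'
python3 - <<'E'
from h import *
o=manip.get_obs();print(o['position'],o['ft_force'],o['torque'])
p,d=manip.camera("wrist");cv2.imwrite("pics/w6.png",p)
p,d=manip.camera("side");cv2.imwrite("pics/s6.png",cv2.resize(p[180:340,235:365],None,fx=4,fy=4,interpolation=cv2.INTER_CUBIC)[:600])
E
```

```text
clock: 5.7
position: [0.5222, 0.0213, 0.0352]
ee_rot: [0.991, 0.137, 0.0, -0.0]
ft_force: [-0.5, 0.0, 0.2]
grip_width: 0.58
clock: 5.95
position: [0.5212, 0.0248, 0.0351]
ee_rot: [0.991, 0.137, 0.0, -0.0]
ft_force: [-0.2, -1.0, 0.1]
grip_width: 0.589
clock: 6.2
position: [0.5204, 0.0277, 0.0351]
ee_rot: [0.991, 0.137, -0.0, -0.0]
ft_force: [0.1, 0.0, 0.4]
grip_width: 0.587
[0.52039734 0.02765941 0.03510726] [0.14888421 0.0238944  0.44454088] [-0.01768814  0.01231493  0.02797419]
```

View pics/w6.png

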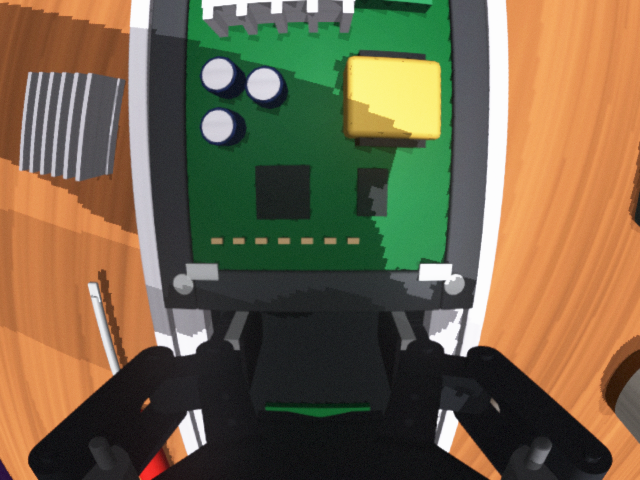

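View pics/s6.png

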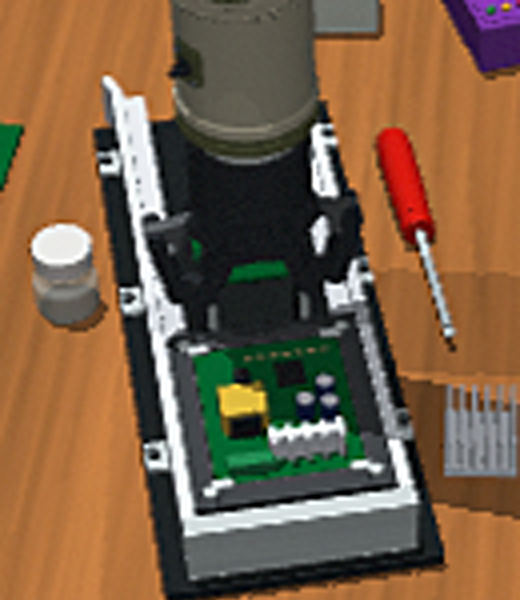

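```bash
python3 -m crank '[[[-0.013,0.048,0,0,0,0,50],[0,0,0,0,0,0,50]]]'
python3 -m crank '[[[-0.013,0.048,0,0,0,0,50],[0,0,0,0,0,0,50]]]'
python3 -m crank '[[[-0.009,0.032,0,0,0,0,50],[0,0,0,0,0,0,50]]]'
python3 - <<'E'
from h import *
o=manip.get_obs();print(o['position'],o['ft_force'],o['torque'])
p,d=manip.camera("wrist");cv2.imwrite("pics/w7.png",p)
p,d=manip.camera("side");cv2.imwrite("pics/s7.png",cv2.resize(p[240:340,260:360],None,fx=6,fy=6,interpolation=cv2.INTER_CUBIC)[:600])
E
```

```text
clock: 6.55
position: [0.5196, 0.0306, 0.0351]
ee_rot: [0.991, 0.137, 0.0, -0.0]
ft_force: [0.1, 0.1, -0.9]
grip_width: 0.585
clock: 6.8
position: [0.5188, 0.0335, 0.0351]
ee_rot: [0.991, 0.137, 0.0, -0.0]
ft_force: [0.1, 0.3, -0.3]
grip_width: 0.583
clock: 7.05
position: [0.5184, 0.0352, 0.0352]
ee_rot: [0.991, 0.137, 0.0, -0.0]
ft_force: [0.5, -0.5, -0.2]
grip_width: 0.587
[0.51837081 0.03524825 0.03516582] [ 0.48433713 -0.45255367 -0.17450734] [-0.14726054 -0.06408555  0.00299359]
```

View pics/w7.png

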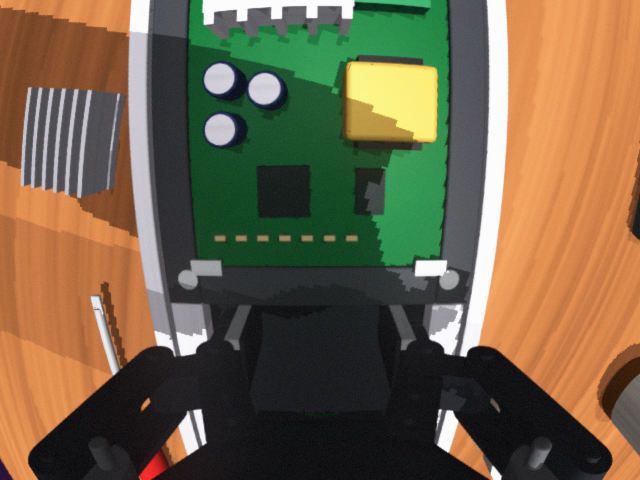

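View pics/s7.png

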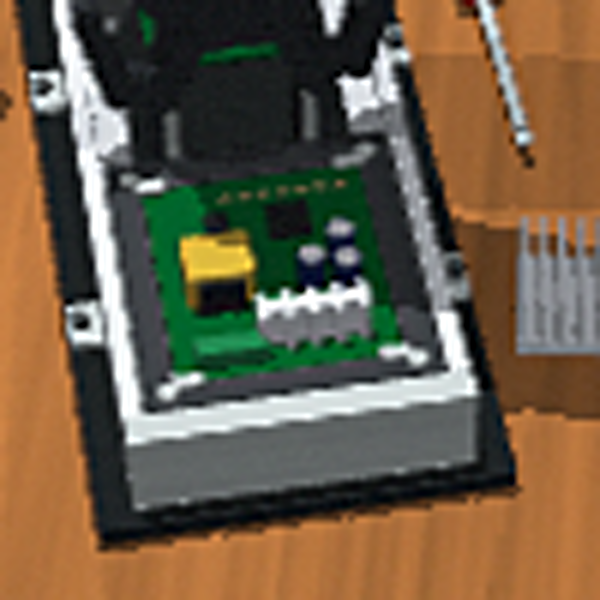

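The carrier's back edge looks smaller, 294 px wide against 312 before, which fits a drop of about 6 mm. I back off, rise, and check.

```bash
python3 -m crank '[[[0.067,-0.241,0,0,0,0,50],[0.067,-0.241,0,0,0,0,50],[0,0,0.8,0,0,0,50],[0,0,0.9,0,0,0,50],[0,0,0.9,0,0,0,50],[0,0,0.3,0,0,0,50],[0,0,0,0,0,0,50]]]'
python3 - <<'E'
from h import *
o=manip.get_obs();print(o['position'],o['ft_force'])
np.save("pics/o8.npy",o,allow_pickle=True)
p,d=manip.camera("wrist");cv2.imwrite("pics/w8.png",p);np.save("pics/w8d.npy",d)
E
```

```text
clock: 8.02
position: [0.527, 0.0055, 0.2098]
ee_rot: [0.991, 0.137, 0.001, -0.0]
ft_force: [-0.1, -0.7, -0.8]
grip_width: 0.586
[0.52699593 0.00553056 0.20980692] [-0.12601179 -0.70344355 -0.82275788]
```

View pics/w8.png

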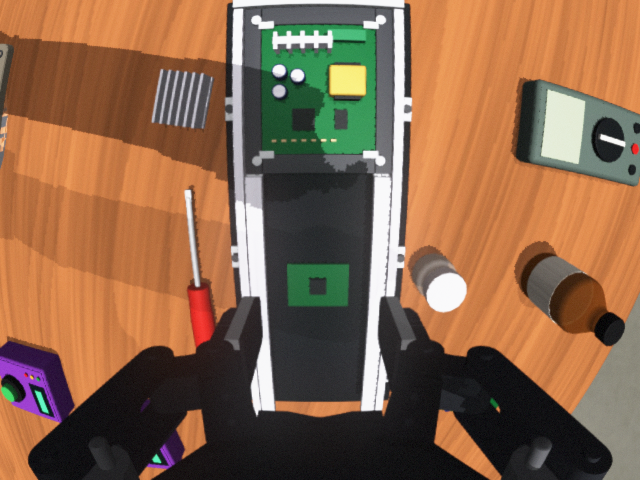

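```bash
python3 - <<'E'
from h import *
o=np.load("pics/o8.npy",allow_pickle=True).item();d=np.load("pics/w8d.npy")
c=manip.get_calibration("wrist");T=c['T_tool_cam'];R=Ro.from_quat(o['ee_rot']).as_matrix()
def P(u,v,n=2):
    z=np.median(d[v-n:v+n+1,u-n:u+n+1]);a=np.array([u-c['cx'],v-c['cy']])/c['fx'];r=np.linalg.norm(a)
    q=np.r_[a/r*np.tan(r),1]*z
    return R@(T[:3,:3]@q+T[:3,3])+o['position']
for nm,u,v in [("frame back",320,164),("back L",275,165),("back R",365,164),("frame L",252,90),("frame R",387,90),("frame front",320,16),("wall L",238,90),("wall R",401,90),("wall L2",240,150),("wall R2",400,150),("stop",320,5),("ledge L",255,220),("ledge R",380,220)]:
    print(nm,P(u,v,1).round(4))
p=cv2.imread("pics/w8.png");cv2.imwrite("pics/w8c.png",cv2.resize(p[0:200,220:420],None,fx=3,fy=3,interpolation=cv2.INTER_CUBIC))
E
```

```text
frame back [0.5146 0.054  0.052 ]
back L [0.4796 0.0436 0.052 ]
back R [0.5497 0.0642 0.0514]
frame L [0.4455 0.0984 0.0521]
frame R [0.5496 0.1278 0.0515]
frame front [0.4812 0.1726 0.0518]
wall L [0.4342 0.0959 0.052 ]
wall R [0.5607 0.1317 0.0509]
wall L2 [0.4485 0.0484 0.052 ]
wall R2 [0.574  0.0838 0.0515]
stop [0.4785 0.1821 0.0519]
ledge L [ 0.474  -0.0072  0.0459]
ledge R [0.5771 0.0218 0.0457]
```

View pics/w8c.png

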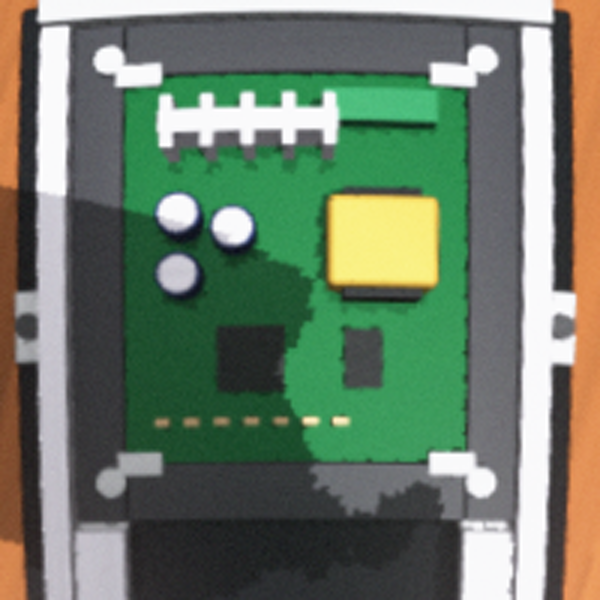

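The carrier lies flush. The frame top reads 51.4–52.1 mm against 50.9–52.0 mm for the walls, and it is flat front to back. Now the button: I close the fingers and go to where the camera can look down on it.

```bash
python3 -m crank '[[[0,-0.97,0.1,0,0,0,0],[0,-0.97,0,0,0,0,0],[0,-0.97,0,0,0,0,0],[0,-0.97,0,0,0,0,0],[0,-0.97,0,0,0,0,0],[0,-0.97,0,0,0,0,0],[0,-0.97,0,0,0,0,0],[0,-0.97,0,0,0,0,0]]]' 
python3 -m crank '[[[0,0,0,0,0,0,0],[0,0,0,0,0,0,0]]]'
python3 - <<'E'
from h import *
o=manip.get_obs();print(o['position'],o['ee_rot'],o['ft_force'])
np.save("pics/o9.npy",o,allow_pickle=True)
p,d=manip.camera("wrist");cv2.imwrite("pics/w9.png",p);np.save("pics/w9d.npy",d)
E
```

```text
clock: 9.07
position: [0.5256, -0.4611, 0.2122]
ee_rot: [0.991, 0.137, -0.001, -0.001]
ft_force: [0.8, 0.7, 0.8]
grip_width: -0.0
clock: 9.32
position: [0.5257, -0.4593, 0.2128]
ee_rot: [0.991, 0.137, -0.001, -0.001]
ft_force: [0.9, 0.8, -0.5]
grip_width: 0.001
[ 0.52567852 -0.45929107  0.21283987] [ 0.9906374   0.13651077 -0.0010982  -0.00106633] [ 0.887895    0.83865984 -0.50932617]
```

View pics/w9.png

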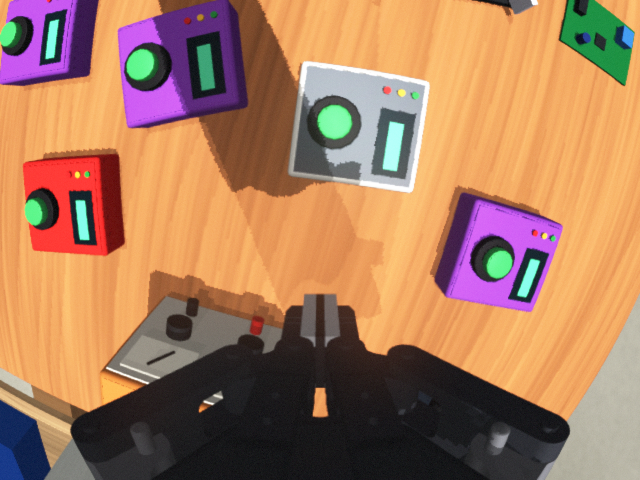

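The grey controller's button is at about (335,122), clear of the purple and red ones.

```bash
python3 - <<'E'
from h import *
o=np.load("pics/o9.npy",allow_pickle=True).item();d=np.load("pics/w9d.npy")
p=cv2.imread("pics/w9.png").astype(int)
m=np.zeros(p.shape[:2],bool);s=p[85:160,295:375]
m[85:160,295:375]=(s[...,1]>150)&(s[...,2]<120)
n,l,st,ce=cv2.connectedComponentsWithStats(m.astype(np.uint8));i=1+st[1:,4].argmax();u,v=ce[i];print(ce[i],st[i])
for z in(.058,.062,.066):print(wz(o,u,v,z).round(4))
c=manip.get_calibration("wrist");T=c['T_tool_cam'];R=Ro.from_quat(o['ee_rot']).as_matrix()
z=np.median(d[int(v)-3:int(v)+4,int(u)-3:int(u)+4]);a=np.array([u-c['cx'],v-c['cy']])/c['fx'];r=np.linalg.norm(a)
b=R@(T[:3,:3]@(np.r_[a/r*np.tan(r),1]*z)+T[:3,3])+o['position'];print("depth",b)
print("units to go",(b-o['position'])/.06)
E
```

```text
[333.72527473 120.83882784] [317 105  35  34 273]
[ 0.5136 -0.3741  0.058 ]
[ 0.5135 -0.3742  0.062 ]
[ 0.5134 -0.3744  0.066 ]
depth [ 0.51334607 -0.37441687  0.06666078]
units to go [-0.20554073  1.41457008 -2.43631813]
```

```bash
python3 -m crank '[[[-0.21,0.7,-0.2,0,0,0,0],[0,0.7,-0.4,0,0,0,0],[0,0,-0.7,0,0,0,0],[0,0,-0.7,0,0,0,0],[0,0,0,0,0,0,0],[0,0,0,0,0,0,0]]]'
python3 - <<'E'
from h import *
o=manip.get_obs();print(o['position'],o['ft_force'])
p,d=manip.camera("wrist");cv2.imwrite("pics/w10.png",p)
E
```

```text
clock: 10.12
position: [0.5146, -0.3753, 0.0968]
ee_rot: [0.99, 0.138, 0.001, 0.0]
ft_force: [0.2, -0.0, 0.6]
grip_width: 0.003
[ 0.5146466  -0.37525943  0.09677111] [ 0.16259581 -0.01724701  0.56168967]
```

View pics/w10.png

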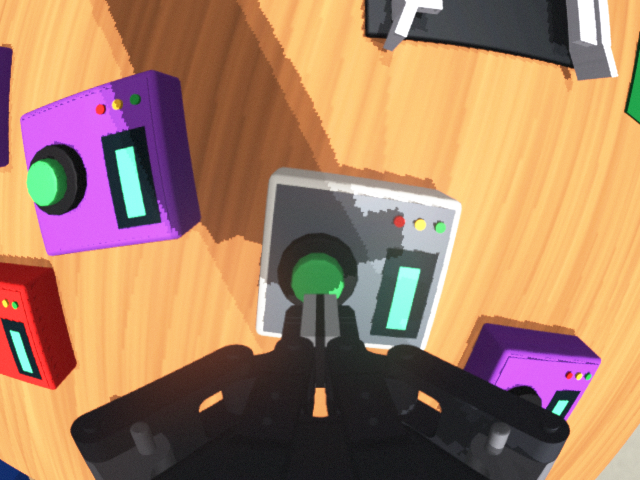

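The fingertip is over the green button at about (318,280). I go down in small steps and watch the force.

```bash
python3 -m crank '[[[0,0,-0.4,0,0,0,0],[0,0,-0.1,0,0,0,0],[0,0,0,0,0,0,0]]]'
python3 -m crank '[[[0,0,-0.05,0,0,0,0],[0,0,0,0,0,0,0]]]'
python3 -m crank '[[[0,0,-0.05,0,0,0,0],[0,0,0,0,0,0,0]]]'
```

```text
clock: 10.55
position: [0.5142, -0.3756, 0.0662]
ee_rot: [0.991, 0.137, 0.0, 0.0]
ft_force: [-0.3, -0.4, 1.5]
grip_width: 0.001
clock: 10.8
position: [0.5144, -0.3759, 0.063]
ee_rot: [0.991, 0.137, 0.001, 0.001]
ft_force: [0.1, 0.2, 3.8]
grip_width: -0.002
clock: 11.05
position: [0.5144, -0.3759, 0.0601]
ee_rot: [0.991, 0.137, 0.001, 0.0]
ft_force: [-0.5, 0.7, 9.9]
grip_width: 0.0
```

```bash
python3 -m crank '[[[0,0,-0.01,0,0,0,0],[0,0,0,0,0,0,0]]]'
python3 -m crank '[[[0,0,0.3,0,0,0,0],[0,0,0.8,0,0,0,0],[0,0,0.9,0,0,0,0],[0,0,0.5,0,0,0,0],[0,-0.8,0,0,0,0,0],[0,-0.6,0,0,0,0,0],[0,0,0,0,0,0,0]]]'
python3 - <<'E'
from h import *
o=manip.get_obs();print(o['position'],o['ft_force'])
p,d=manip.camera("wrist");cv2.imwrite("pics/w11.png",p)
p,d=manip.camera("side");cv2.imwrite("pics/s11.png",cv2.resize(p[140:340,235:365],None,fx=3,fy=3,interpolation=cv2.INTER_CUBIC))
p,d2=manip.camera("top");cv2.imwrite("pics/t11.png",p)
c=manip.get_calibration("wrist");T=c['T_tool_cam'];R=Ro.from_quat(o['ee_rot']).as_matrix()
dd=manip.camera("wrist")[1]
for z in [.06,.066]:
  q=np.array([.5134,-.3744,z]);q=T[:3,:3].T@(R.T@(q-o['position'])-T[:3,3]);th=np.arctan2(np.hypot(q[0],q[1]),q[2]);uv=q[:2]/np.hypot(q[0],q[1])*th*c['fx']+[c['cx'],c['cy']]
  u,v=uv.round().astype(int);print(u,v,q[2],np.median(dd[v-3:v+4,u-3:u+4]))
E
```

```text
clock: 11.3
position: [0.5144, -0.376, 0.0601]
ee_rot: [0.991, 0.137, 0.001, 0.0]
ft_force: [-2.5, 2.4, 15.3]
grip_width: 0.002
clock: 12.18
position: [0.5117, -0.4623, 0.2085]
ee_rot: [0.991, 0.135, -0.001, 0.001]
ft_force: [0.2, 0.3, 0.7]
grip_width: -0.0
[ 0.51165992 -0.46230864  0.20852147] [0.21570436 0.30024927 0.70560429]
352 122 0.27603632113201787 0.27035958
353 121 0.2703049596865578 0.2702332
```

View pics/s11.png

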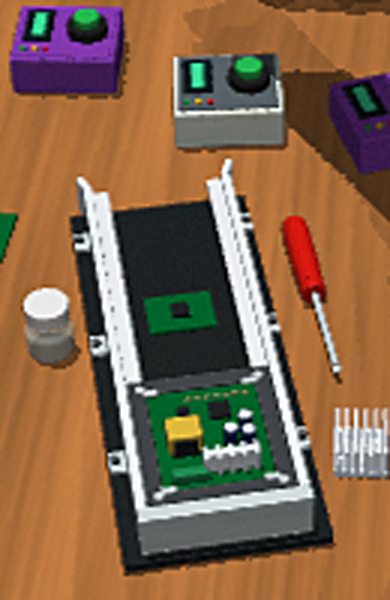

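View pics/t11.png

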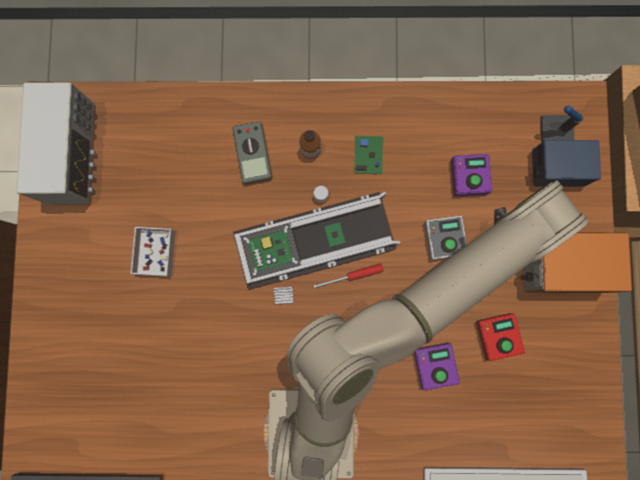

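The side and top views show the carrier seated at the end stop and the other things where they were. The depth reading puts the button back at 66 mm, and the robot touches nothing.

```bash
python3 -m crank '[[[0,0,0,0,0,0,0],[0,0,0,0,0,0,0]]]'; python3 -c "
from workcell import manip; print(manip.hand_in())"
```

```text
clock: 12.62
position: [0.5142, -0.4587, 0.2087]
ee_rot: [0.991, 0.137, 0.0, -0.0]
ft_force: [0.5, -0.2, 0.9]
grip_width: -0.001
the job is handed in; nothing more can be done
None
```

I pushed the carrier along the rails with two spread fingertips until it dropped into the nest, then pressed and released the grey controller's start button. I handed the job in at about 12.6 s; the hand-in gives no verdict.

- **Carrier:** after the drop, depth put the frame top at 51.4–52.1 mm against 50.9–52.0 mm for the rail walls, level front to back. I did not feel a clear force spike at the drop; the evidence is the camera views, where the carrier's back edge shrank by about 6%, and this depth check.
- **Button:** the tip stopped at z 60.1 mm with 10 to 15 N, which is fully down. Afterwards the button top read 66 mm again, so it is released.
- **Other things:** the last top and side views show them where they were at the start. The arm stood clear in free air at hand-in.
- **Disagreements:** triangulating the button from the first top and side pictures gave 58 mm. The wrist depth reading (67 mm) and first contact at about 66 mm agreed with the description, so I went by those. Triangulated heights of the carrier's corners were also about 6 mm low. The jig's angle came out between 14° and 16.7° depending on the measurement; I used 15.5°.

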